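# Brake the bin carriage, load a valve block, release and roll it home

## Robot

A 6-joint arm with a two-finger parallel gripper is mounted at the origin on the work surface. World frame = base frame: x ahead of the robot, y to its left, z up, the work surface at z = 0. Lengths are in m, angles in rad, forces in N, time in s.
With the tool pointing down it reaches from about 0.25 to 0.8 m from the base axis. Payload 3.9 kg.
Tool frame: the origin (TCP) lies at the very end of the fingers, on their centre line; the grasp point (between the pads) lies 19 mm behind it; z points along the fingers, y is the line along which they close (so a half turn about z gives the same grasp; the last joint's range is limited). The gripper opens to 85 mm and grips with 20 to 120 N. Pads are 22 mm wide; open, the fingers measure 114 mm over their backs; the gripper's body (76 mm by 85 mm) begins 54 mm behind the grasp point. The pads swing forward as they close: fully open they stand 13 mm farther back than shut.
Start: joints at [-1.342, 0.26, -0.138, 1.173, 0, 1.571], TCP at [0.119, -0.511, 0.231] pointing down, gripper open.
Joint ranges: [-2.78, 2.78], [-0.83, 1.72], [-1.28, 1.37], [-1.9, 2.12], [-1.57, 1.48], [-3.14, 3.14]. Speed limits (rad/s): [2.57, 2.57, 3.14, 3.14, 3.14, 3.14].

## Interface

Orientations are given as a unit quaternion [w, x, y, z].
In Python, from cell import state, grab_frame, job_done gives the robot as it stands.
- The arm moves only by the shell command python3 -m handwheel 'ROWS'. ROWS is JSON, one flat list of numbers, 7 for each row, row after row: the shift along the tool's x, y, z in units of 30 mm (1.0 is 30 mm), then the turn, a rotation vector about the tool's x, y, z in units of 8 degrees (1.0 is 8 degrees), then the opening, from 0 (shut) to 1 (fully open). In form: [x, y, z, ax, ay, az, gripper, x, y, z, ax, ay, az, gripper, ...]. A call has 1 to 10 rows; each row shifts and turns the commanded pose from where the row before left it, along the tool's axes as they then stand; what a row does not reach is not made up. A row lasts 1/8 s, in which the tool goes at most 62.5 mm and 10.7 degrees, less where a joint would pass 70% of its speed; a pose out of reach is approached as far as the arm can. A call is refused whole if a number of a shift passes 1 or a number of a turn 1, either way. A call with a gripper value outside its range is refused whole. The fingers move at their own pace and stop on an object; the grip force is fixed at half the most. Time passes only in rows, so rows that do not move let the fingers close. It gives the time, the measured TCP pose, the force, the opening and the grip force at its end, in the units of the state.
- state(): the state, without advancing time (a new reading comes with each control period).
- grab_frame(name): name is "side" or "top" or "wrist"; returns a dict with "image" (420x560x3 uint8, red, green, blue), "range_z" (420x560 float32, m along the optical axis (not along the pixel's ray), 0 where there is no reading), "camera_matrix" (3x3 intrinsics, pixels), "rvec" (rotation vector, rad) and "tvec" (3), from world to camera coordinates, as OpenCV has them; the wrist camera has in their place "tool_from_camera" (4x4, takes a point from camera to tool coordinates, whose origin is the TCP and whose axes are the flange's). Camera axes: x right, y down, z forward; pixel columns grow to the right and rows downward; lengths in m; the calibration is good to about 2 mm. A picture is of the moment at which its call begins: read the wrist's pose just before it.
- job_done(): hands the job in; it is judged then, once.
The state is a dict: "t": time; "q": joint angles; "joint_vel": joint speeds; "joint_torque": joint torques, N m; "tool_pos": TCP position; "tcp_rot": TCP orientation; "ft_force": force on the tool from outside, world axes, zero at the start; "moment": the same for the moment, N m; "gripper_width": finger opening in m; "grasp_force": force on a finger pad.
Only numpy, scipy, OpenCV 4.12 (cv2) and the standard library are available. Lean on these libraries where they do the work, as an engineer would, in place of code of your own. Each camera call takes 0.05 s, during which the arm holds its last target. There are 200 camera calls.

## Task

First roll the carriage to the yellow band and push its red brake lever fully down: the hidden lock notch lies somewhere within the band, so feel for the spot where the lever drops home. Then take the aluminium valve block from its narrow yellow bin, stand it on the black rubber mat to change your grip, and set it upright between the end walls of the braked carriage's bay; finally flick the lever fully up again and roll the loaded carriage back against its stop at the green band. Leave the other things on the bench where they are.

Things in the scene. Friction and masses are not known exactly. Their poses are not given: they have to be found in the camera images.
- lever_hinge (a point): hinge pin of the brake lever, in the middle of the carriage's front edge, 50 mm above the table. Axes as the track's: +x from the robot across the track, y along the rails, z up. The lever reaches 100 mm from here towards -x
- pedal (a point): centre of the red pedal, a pad 34 mm (along the lever) x 40 mm (along y) x 12 mm thick, 100 mm from the hinge pin; 94 mm above the table when up, 35 mm when locked. Its sides, 40 mm apart, can be pinched from above with the fingers closing along y; so held it can be pushed down, lifted, and used to roll the carriage
- lever (a joint): brake lever, rad: 0 fully up, released (rising 0.45 rad above level towards the pedal); 0.6 fully down, locked (0.15 below level). About 4 N at the pedal moves it; it stays where left. Off the notch its tooth meets the lock bar at about 0.33 and stops: pushing hard does not help, ease it up and move the carriage a little. Locked, the 8 mm tooth sits in an 18 mm notch and the carriage cannot roll
- carriage (a joint): carriage position along its rails, m: 0 = home, against its stop at the green band (+y end); grows as it rolls towards -y of the track, up to 0.22; about 2 N moves it. The notch lies somewhere from 0.144 to 0.176; which is not to be seen
- fill_band (a point): centre of the yellow band (32 mm wide along y) painted on the track's base, 13.5 mm above the table; the lever stands over its centre when the carriage joint reads 0.160. The notch lies within the band's width
- bay (a point): centre of the floor of the carriage's bay, 80 mm above the table; rides with the carriage, axes as the track's. Open at the top; yellow end walls 56 mm high, 170 mm long (along y) and 6 mm thick leave 66 mm between them along x; towards +y and -y only kerbs 6 mm high, 44 mm apart, so fingers fit beside a block only on its y sides
- block: aluminium valve block with dark port holes, 56 x 34 x 50 mm (its x, y, z), 0.26 kg or so; origin in the middle of its underside. It stands in one of the two narrow yellow bins (bin_a), x along the bin
- bin_a: narrow yellow stock bin that holds the block, fixed; 164 x 56 x 54 mm, floor 4 mm thick, origin in the middle of its underside, long side along its x. The side walls, as high as the block's top, stand 4 mm from the block's long sides, so only its ends (56 mm apart, along x) can be gripped there, with 45 mm of room beyond each end
- bin_b: the same bin, fixed, holding a brass nipple instead. The two may be in either place
- mat: black rubber mat on the table, fixed, 130 x 130 x 3 mm, origin in the middle of its underside: the place to stand the block down and take it again
- nipple: brass hex nipple 75 mm long lying in bin_b; leave alone
- coupling: steel hex coupling 60 mm long lying on the table; leave alone
- ferrule: brass sleeve 34 mm across, 36 mm high, standing; leave alone
- wrench: wrench lying at the left; leave alone
- grease: blue can 66 mm across, 90 mm high; leave alone
- tub: green tub of fittings, 116 mm across, 90 mm high; leave alone
Things that resemble listed ones, but are neither listed nor needed, are in the scene too. What is shaped like the mat but pink is not meant.

How it is judged:
On the way, in this order (a step that is already met when the one before it is completed fails the run):
1. the brake lever is fully down, its tooth in the notch (value of joint lever above 0.5 rad), for 0.3 s.
2. the block stands on the mat, let go, the brake still locked (horizontal distance between block and mat below 0.065 m and height (world z) of block below 0.008 m and angle between block's own z axis and vertical below 0.1 rad and contact force between the fingers and block below 0.01 N and linear speed of block below 0.02 m/s and value of joint lever above 0.5 rad), for 0.1 s.
3. the block stands in the bay, let go, the brake still locked (x of block in the frame of bay between -0.008 and 0.008 m and y of block in the frame of bay between -0.009 and 0.009 m and z of block in the frame of bay between -0.005 and 0.005 m and angle between block's own z axis and vertical below 0.1 rad and angle between the x axis of block and the x axis of bay, either way round below 0.2 rad and contact force between the fingers and block below 0.01 N and linear speed of block below 0.02 m/s and value of joint lever above 0.5 rad), for 0.2 s.
4. the brake lever is fully up again, the block in the bay (value of joint lever below 0.1 rad and x of block in the frame of bay between -0.008 and 0.008 m and y of block in the frame of bay between -0.009 and 0.009 m and z of block in the frame of bay between -0.005 and 0.005 m and angle between block's own z axis and vertical below 0.1 rad and angle between the x axis of block and the x axis of bay, either way round below 0.2 rad), for 0.1 s.
At the end, for the whole second after the job is handed in: The carriage is home (joint under 8 mm), the lever up (under 0.12 rad), and the block stands in the bay at rest, let go: within 8 mm of its centre in x, 9 mm in y, 5 mm in height, upright within 0.1 rad and its long side across the track within 0.2 rad (value of joint carriage below 0.008 m and value of joint lever below 0.12 rad and x of block in the frame of bay between -0.008 and 0.008 m and y of block in the frame of bay between -0.009 and 0.009 m and z of block in the frame of bay between -0.005 and 0.005 m and angle between block's own z axis and vertical below 0.1 rad and angle between the x axis of block and the x axis of bay, either way round below 0.2 rad and contact force between the fingers and block below 0.01 N and linear speed of block below 0.01 m/s); the robot touches nothing.
It fails at once if a bystander (nipple, coupling, ferrule, wrench, grease can, tub) is moved more than 25 mm (distance of any of nipple, coupling, ferrule, wrench, grease, tub from where it was at the start of the episode above 0.025 m).
It also fails if it takes over 72 s, if anything falls off the work surface, if the arm or the gripper's body presses on something with over 40 N, if the wrist force passes 120 N, or if a joint passes its speed limit or range.

## Working session

There is one attempt and no reset: what is moved stays moved. The work goes in short steps, Python scripts to look and compute and a shell command to move; the robot and the scene stay as the last step left them, time stands still between calls to the robot, and variables do not carry over. Pictures are saved under pics/ and viewed, at most 10 in all, crops included, and the job is handed in when it is done.

```bash
mkdir -p pics; ls; cat > h.py <<'E'
import numpy as np,cv2
from cell import state,grab_frame,job_done
from scipy.spatial.transform import Rotation as R
def tcp(s=None):
    s=s or state(); q=s["tcp_rot"]; T=np.eye(4); T[:3,:3]=R.from_quat([q[1],q[2],q[3],q[0]]).as_matrix(); T[:3,3]=s["tool_pos"]; return T
def cam(name):
    s=state(); f=grab_frame(name)
    if name=="wrist": C=tcp(s)@np.array(f["tool_from_camera"])
    else:
        C=np.eye(4); r=cv2.Rodrigues(np.array(f["rvec"],float))[0]; C[:3,:3]=r.T; C[:3,3]=-r.T@np.array(f["tvec"],float).ravel()
    f["C"]=C; return f
def cloud(f):
    K=np.array(f["camera_matrix"]); z=f["range_z"]; v,u=np.mgrid[:z.shape[0],:z.shape[1]]
    p=np.stack([(u-K[0,2])/K[0,0]*z,(v-K[1,2])/K[1,1]*z,z],-1)
    p=p@f["C"][:3,:3].T+f["C"][:3,3]; p[z<=0]=np.nan; return p
def ray(f,u,v,h):
    K=np.array(f["camera_matrix"]); d=f["C"][:3,:3]@np.array([(u-K[0,2])/K[0,0],(v-K[1,2])/K[1,1],1]); o=f["C"][:3,3]
    return o+d*(h-o[2])/d[2]
def save(f,n): cv2.imwrite("pics/"+n,f["image"][:,:,::-1])
E
python3 - <<'E'
from h import *
import pickle
for n in ("top","side"):
    f=cam(n); save(f,n+"0.png"); pickle.dump(f,open(n+"0.pkl","wb")); print(n,f["C"].round(3).tolist(),f["camera_matrix"])
print(state()); print(tcp().round(3))
E
```

```text
pics
top [[-0.028, -0.994, 0.102, 0.291], [-1.0, 0.029, 0.005, 0.0], [-0.008, -0.101, -0.995, 1.379], [0.0, 0.0, 0.0, 1.0]] [[482.17835866   0.         277.05206689]
 [  0.         482.17835866 209.97916094]
 [  0.           0.           1.        ]]
side [[-0.842, -0.413, 0.348, -0.051], [-0.54, 0.63, -0.558, 0.711], [0.012, -0.657, -0.754, 1.074], [0.0, 0.0, 0.0, 1.0]] [[484.42156102   0.         273.00450579]
 [  0.         484.42156102 201.44918407]
 [  0.           0.           1.        ]]
{'t': 0.1, 'q': array([-1.34201126e+00,  2.60612286e-01, -1.39256413e-01,  1.17271581e+00,
       -2.80355837e-05,  1.57081679e+00]), 'joint_vel': array([-1.38875139e-03, -2.30824817e-03,  2.68306999e-03, -1.52768270e-03,
        2.84484904e-03, -6.19729260e-05]), 'joint_torque': array([ 8.96265174e-04, -4.06508160e+01,  2.54527688e+01,  1.01154327e-02,
       -1.63244754e-04, -1.09092281e-05]), 'tool_pos': array([ 0.11891594, -0.5107105 ,  0.23054513]), 'tcp_rot': array([-8.86647209e-04,  9.93465075e-01,  1.14133015e-01, -1.15989766e-04]), 'ft_force': array([-0.49944714,  0.38322702, -0.06080468]), 'moment': array([0.02707826, 0.03641521, 0.00736059]), 'grasp_force': 0.0, 'gripper_width': 0.08547448894365531}
[[ 0.974  0.227 -0.     0.119]
 [ 0.227 -0.974  0.002 -0.511]
 [-0.    -0.002 -1.     0.231]
 [ 0.     0.     0.     1.   ]]
```

View pics/top0.png

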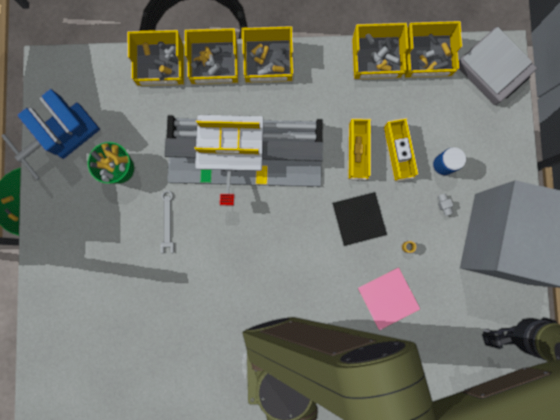

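View pics/side0.png

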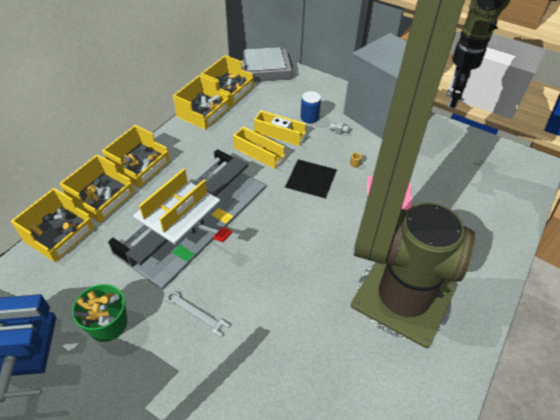

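The top view shows the pedal at (227,200), the green band at (206,177), the yellow band at (262,177) and the black mat at (360,218). The narrow bins are at (360,150), which holds the brass nipple, and (403,150), which holds a grey block with dark ports. The pink square at (389,297) is the decoy mat. Next I measure these and confirm the block in a crop.

```bash
cat > m.py <<'E'
from h import *
import pickle
f=pickle.load(open("top0.pkl","rb")); g=pickle.load(open("side0.pkl","rb"))
def masks(f):
    hsv=cv2.cvtColor(f["image"],cv2.COLOR_RGB2HSV); H,S,V=cv2.split(hsv)
    return dict(red=((H<6)|(H>174))&(S>180)&(V>80),yel=(H>20)&(H<32)&(S>150)&(V>90),grn=(H>50)&(H<75)&(S>150)&(V>60),blk=(V<45))
def comps(m,f,roi,mn=15):
    x0,x1,y0,y1=roi; mm=np.zeros_like(m,np.uint8); mm[y0:y1,x0:x1]=m[y0:y1,x0:x1]
    n,l,st,ce=cv2.connectedComponentsWithStats(mm); P=cloud(f)
    return [(ce[i],st[i],l==i,P[l==i]) for i in range(1,n) if st[i,4]>=mn]
if __name__=="__main__":
    M=masks(f)
    for nm,roi in (("red",(200,250,185,215)),("yel",(160,330,165,195)),("grn",(160,330,165,195)),("blk",(325,395,185,250)),("yel",(340,425,110,190)),("yel",(190,270,110,165))):
        for c,s,m,p in comps(M[nm],f,roi):
            med=np.nanmedian(p,0); h=med[2]
            pts=np.argwhere(m)[:,::-1]
            # project outline on plane of median height
            w=np.array([ray(f,u,v,h)[:2] for u,v in pts]); r=cv2.minAreaRect((w*1000).astype(np.float32))
            print(nm,c.round(1),s,"med",med.round(4),"rect",[np.round(t,1).tolist() if not np.isscalar(t) else round(t,1) for t in r],"z",np.nanpercentile(p[:,2],[5,50,95]).round(4))
    for c,s,m,p in comps(masks(g)["red"],g,(200,250,220,250)): print("side red",c,np.nanmedian(p,0),ray(g,*c,np.nanmedian(p,0)[2]))
    cv2.imwrite("pics/crop1.png",cv2.resize(f["image"][100:260,150:430,::-1],None,fx=2.8,fy=2.8,interpolation=cv2.INTER_CUBIC))
E
python3 m.py
```

```text
red [226.5 199.5] [220 195  14  10 124] med [0.4555 0.141  0.0909] rect [[454.5, 142.0], [34.9, 24.4], 88.3] z [0.0849 0.0909 0.0963]
yel [261.5 175.6] [256 166  11  18 165] med [0.5296 0.0475 0.0142] rect [[533.6, 50.2], [28.7, 49.4], 88.5] z [0.0091 0.0142 0.0185]
grn [205.5 175.5] [201 170  10  12 119] med [0.5355 0.2102 0.0154] rect [[535.2, 209.3], [25.9, 32.3], 89.2] z [0.0098 0.0154 0.0202]
blk [359.2 218.6] [ 334  194   52   51 1783] med [ 0.3999 -0.2269  0.0035] rect [[400.0, -227.2], [121.2, 121.1], 12.7] z [-0.0015  0.0035  0.0081]
yel [359.5 148.2] [ 349  119   22   60 1280] med [ 0.5987 -0.2345  0.0254] rect [[599.5, -233.2], [60.2, 171.7], 87.3] z [0.0014 0.0254 0.0566]
yel [399.7 148.9] [ 384  119   34   61 1065] med [ 0.5934 -0.3488  0.0253] rect [[594.7, -349.4], [169.4, 69.6], 8.7] z [0.0009 0.0253 0.0561]
yel [227.9 134.8] [195 121  64  33 632] med [0.651  0.1301 0.1175] rect [[619.9, 136.2], [167.0, 85.8], 86.8] z [0.0867 0.1175 0.1384]
side red [222.35114504 234.12977099] [0.4520898  0.14522838 0.08885978] [0.45205859 0.14521123 0.08885978]
```

View pics/crop1.png

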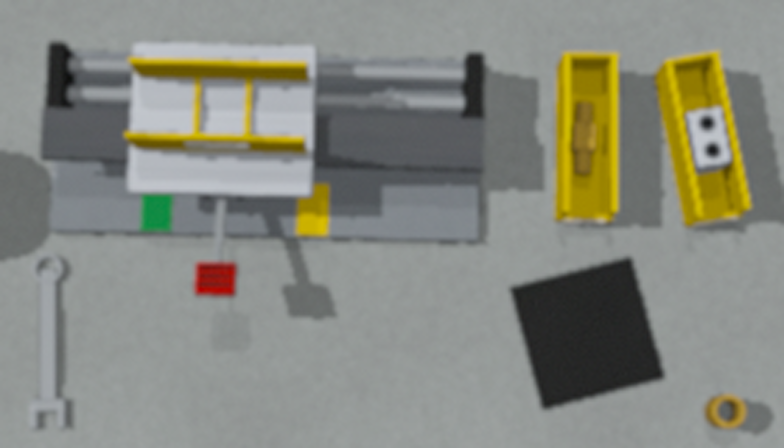

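Crop: the block with two dark ports is in the right-hand bin (original (403,150)), the nipple is in the left one, and the mat wanted is the black square (360,218). Next I refine the yaws and the block, bay and mat centres.

```bash
python3 - <<'E'
from m import *
P=cloud(f); M=masks(f)
def line(m,name,h,roi):
    x0,x1,y0,y1=roi; pts=[(u,v) for v in range(y0,y1) for u in range(x0,x1) if m[v,u]]
    w=np.array([ray(f,u,v,h)[:2] for u,v in pts],np.float32)
    vx,vy,a,b=cv2.fitLine(w,cv2.DIST_HUBER,0,.001,.001).ravel(); an=np.degrees(np.arctan2(vy,vx))
    r=cv2.minAreaRect(w*1000); print(name,len(w),"angle",an.round(2),"mean",w.mean(0).round(4),"rect",r)
top=M["yel"]&(P[...,2]>.12)
n=np.zeros_like(top);
line(top,"rear wall",.136,(190,270,118,131)); line(top,"front wall",.136,(190,270,143,158))
# base front edge: boundary pts of base grey -> use bay rect; bins rims:
rim=M["yel"]&(P[...,2]>.040)
line(rim,"binB",.054,(340,375,110,190)); line(rim,"binA",.054,(380,425,110,190))
# block top: white-ish
hsv=cv2.cvtColor(f["image"],cv2.COLOR_RGB2HSV)
wh=(hsv[...,1]<60)&(hsv[...,2]>150)
wh[:, :388]=0; wh[:,414:]=0; wh[:134]=0; wh[164:]=0
wh=cv2.morphologyEx(wh.astype(np.uint8),cv2.MORPH_CLOSE,np.ones((7,7)))
c=max(cv2.findContours(wh,cv2.RETR_EXTERNAL,cv2.CHAIN_APPROX_NONE)[0],key=cv2.contourArea)
m=np.zeros_like(wh);cv2.drawContours(m,[c],-1,1,-1)
print("block z",np.nanmedian(P[m>0],0)); line(m>0,"block",.054,(380,420,130,170))
for r in state()["q"][:1]: pass
E
```

```text
rear wall 155 angle 86.75 mean [0.6536 0.1311] rect ((653.3212890625, 132.19854736328125), (164.25543212890625, 7.794217109680176), 86.53803253173828)
front wall 136 angle 86.97 mean [0.5829 0.1358] rect ((583.7364501953125, 136.03672790527344), (163.31459045410156, 9.663407325744629), 86.96552276611328)
binB 367 angle 9.75 mean [ 0.6026 -0.2314] rect ((596.6278076171875, -231.566650390625), (53.3585205078125, 160.23167419433594), 87.49971008300781)
binA 376 angle 6.89 mean [ 0.5956 -0.3458] rect ((591.4497680664062, -347.0630187988281), (160.94664001464844, 57.241764068603516), 8.3902006149292)
block z [ 0.58887522 -0.34874788  0.05401289]
block 257 angle 6.69 mean [ 0.5888 -0.3491] rect ((588.5859985351562, -349.11376953125), (57.26103973388672, 35.7387809753418), 7.935266971588135)
```

```bash
python3 -m handwheel '[0,0,0,0,0,1,0.7, 1,0,0,0,0,1,0.7]'; python3 -c "
from h import *
print(state()['q'],tcp())"
```

```text
t: 0.35
tool_pos: [0.1479, -0.5084, 0.2308]
tcp_rot: [-0.001, 1.0, -0.029, -0.0]
ft_force: [-0.1, -0.2, -0.2]
gripper_width: 0.0598
grasp_force: 0.0
[-1.28735441e+00  2.68860572e-01 -1.27074898e-01  1.17615836e+00
 -5.20471416e-04  1.91227775e+00] [[ 9.98315801e-01 -5.80070471e-02 -8.62565661e-04  1.47913291e-01]
 [-5.80060862e-02 -9.98315623e-01  1.10017374e-03 -5.08392843e-01]
 [-9.24930605e-04 -1.04828677e-03 -9.99999023e-01  2.30812171e-01]
 [ 0.00000000e+00  0.00000000e+00  0.00000000e+00  1.00000000e+00]]
```

```bash
python3 -m handwheel '[0.4,-0.9,0,0,0,-1,0.7, 0.5,-0.85,0,0,0,-1,0.7, 0.6,-0.8,0,0,0,-1,0.7, 0.7,-0.7,0,0,0,-1,0.7, 0.8,-0.6,0,0,0,-1,0.7, 0.9,-0.45,0,0,0,-1,0.7, 0.95,-0.3,0,0,0,-1,0.7, 1,-0.2,0,0,0,-1,0.7, 1,0,0,0,0,-1,0.7, 1,0.1,0,0,0,-1,0.7]' && python3 -m handwheel '[0.95,0.3,0,0,0,-1,0.7, 0.9,0.4,0,0,0,-1,0.7, 0.8,0.6,0,0,0,-1,0.7, 0.7,0.7,0,0,0,-1,0.7, 0.6,0.8,0,0,0,-1,0.7, 0.5,0.85,0,0,0,-1,0.7, 0.4,0.9,0,0,0,-1,0.7, 0.3,0.95,0,0,0,-1,0.7, 0.1,1,0,0,0,-1,0.7, 0,1,0,0,0,-1,0.7]'
cat >> h.py <<'E'
def go(x,y,z,th):
    T=tcp(); d=T[:3,:3].T@(np.array([x,y,z])-T[:3,3]); t=np.degrees(np.arctan2(T[1,0],T[0,0])); D=R.from_euler('z',th,degrees=True).as_matrix()@np.diag([1,-1,-1.])
    rv=R.from_matrix(T[:3,:3].T@D).as_rotvec(degrees=True)/8
    s=state(); print("q",s['q'].round(2),"th",t.round(2),"pos",T[:3,3].round(4),"w",round(s['gripper_width'],4),"F",s['ft_force'].round(1),"g",round(s['grasp_force'],1)); print("units now:",(d/.03).round(2),"turn",rv.round(2),"t",round(s['t'],2)," final-axes shift",((D.T@(np.array([x,y,z])-T[:3,3]))/.03).round(2))
E
python3 -c "
from h import *
go(.4535,.142,.11,176.85)"
```

```text
t: 1.6
tool_pos: [0.2798, -0.238, 0.231]
tcp_rot: [-0.0, 0.781, 0.625, 0.0]
ft_force: [0.9, -1.2, -0.5]
gripper_width: 0.06
grasp_force: 0.0
t: 2.85
tool_pos: [0.4368, 0.0153, 0.231]
tcp_rot: [-0.0, 0.196, 0.981, -0.0]
ft_force: [0.2, -1.0, 0.7]
gripper_width: 0.0601
grasp_force: 0.0
q [ 0.03  0.11 -0.33  1.13 -0.    0.43] th 157.38 pos [0.4368 0.0153 0.231 ] w 0.0601 F [ 0.2 -1.   0.7] g 0.0
units now: [1.11 4.12 4.03] turn [-0.   -0.   -2.43] t 2.85  final-axes shift [-0.32  4.25  4.03]
```

```bash
python3 -m handwheel '[0,0,0,0,0,-1,0.7, 0,0,0,0,0,-1,0.7, 0,0,0,0,0,-0.43,0.7, -0.1,0.9,0.5,0,0,0,0.7, -0.1,0.9,0.5,0,0,0,0.7, -0.1,0.9,0,0,0,0,0.7, 0,0.9,0,0,0,0,0.7, 0,0.65,0,0,0,0,0.7, 0,0,0,0,0,0,0.7]'
python3 - <<'E'
from m import *
go(.4535,.142,.072,176.85)
f=cam("wrist"); save(f,"w1.png")
for c,s,m_,p in comps(masks(f)["red"],f,(0,560,0,420),60):
    h=np.nanmedian(p,0); w=np.array([ray(f,u,v,h[2])[:2] for v,u in np.argwhere(m_)]); print(c,s,h,cv2.minAreaRect((w*1000).astype(np.float32)),np.nanpercentile(p[:,2],[3,97]))
E
```

```text
t: 3.98
tool_pos: [0.4531, 0.1419, 0.2009]
tcp_rot: [-0.0, 0.029, 1.0, -0.0]
ft_force: [-0.2, -0.2, -0.7]
gripper_width: 0.0597
grasp_force: 0.0
q [ 0.3   0.19 -0.31  1.07 -0.    0.36] th 176.67 pos [0.4531 0.1419 0.2009] w 0.0597 F [-0.2 -0.2 -0.7] g 0.0
units now: [-0.02  0.01  4.3 ] turn [-0.   -0.   -0.02] t 3.98  final-axes shift [-0.01  0.    4.3 ]
[281.72932917 204.10530421] [ 257  187   50   38 1282] [0.45236866 0.14310389 0.09014309] ((453.8516845703125, 142.8050537109375), (38.7249755859375, 31.074237823486328), 86.65026092529297) [0.08372583 0.09394787]
```

View pics/w1.png

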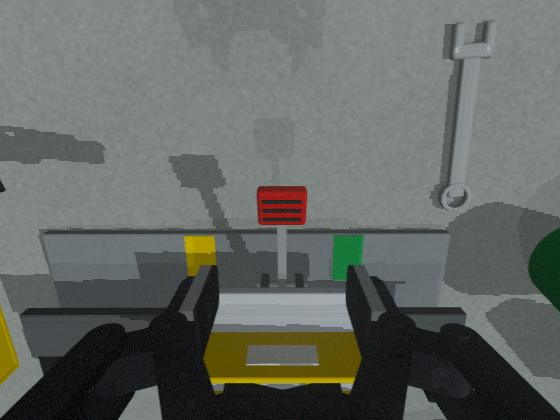

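Pedal at (282,205) in the wrist view is centred between the fingers, with the yellow band at (200,252) and the green one at (347,252). Next: descend and pinch.

```bash
python3 -m handwheel '[0,0,1,0,0,0,0.7, 0,0.03,1,0,0,0,0.7, 0,0,1,0,0,0,0.7, 0,0,1,0,0,0,0.7, 0,0,0.5,0,0,0,0.7, 0,0,0,0,0,0,0, 0,0,0,0,0,0,0, 0,0,0,0,0,0,0]'
python3 -c "
from h import *
go(.4485,.053,.066,176.85)"
```

```text
t: 5.03
tool_pos: [0.4522, 0.1412, 0.0662]
tcp_rot: [-0.001, 0.03, 1.0, -0.001]
ft_force: [-3.1, -1.1, -4.6]
gripper_width: 0.0389
grasp_force: 61.3
q [ 0.3   0.31 -0.54  0.72 -0.    0.36] th 176.53 pos [0.4522 0.1412 0.0662] w 0.0389 F [-3.1 -1.1 -4.6] g 61.3
units now: [-0.05 -2.94  0.01] turn [-0.01 -0.01 -0.04] t 5.03  final-axes shift [-0.04 -2.94  0.01]
```

```bash
python3 -m handwheel '[0,-0.5,0,0,0,0,0, 0,-0.6,0,0,0,0,0, 0,-0.6,0,0,0,0,0, 0,-0.5,0,0,0,0,0, 0,-0.45,0,0,0,0,0, 0,0,0,0,0,0,0]'; python3 -m handwheel '[0.1,0,0.3,0,0,0,0, 0.1,0,0.3,0,0,0,0, 0,0,0.2,0,0,0,0, 0,0,0.1,0,0,0,0, 0,0,0,0,0,0,0]'
python3 -c "
from h import *
go(.4485,.053,.066,176.85)"
```

```text
t: 5.78
tool_pos: [0.4478, 0.0605, 0.0663]
tcp_rot: [-0.001, 0.031, 1.0, -0.001]
ft_force: [-5.1, -1.2, -0.3]
gripper_width: 0.0387
grasp_force: 62.1
t: 6.4
tool_pos: [0.4427, 0.0618, 0.0408]
tcp_rot: [0.001, 0.03, 1.0, -0.001]
ft_force: [-9.4, -0.7, 14.1]
gripper_width: 0.0393
grasp_force: 64.7
q [ 0.14  0.31 -0.64  0.63 -0.    0.2 ] th 176.52 pos [0.4427 0.0618 0.0408] w 0.0393 F [-9.4 -0.7 14.1] g 64.7
units now: [-0.21 -0.28 -0.84] turn [-0.01  0.01 -0.04] t 6.4  final-axes shift [-0.21 -0.28 -0.84]
```

```bash
python3 -m handwheel '[0.1,0,-0.2,0,0,0,0, 0,-0.25,0,0,0,0,0, 0,0,0,0,0,0,0, 0,0,0.2,0,0,0,0, 0,0,0.2,0,0,0,0, 0,0,0,0,0,0,0]'
python3 -c "
from h import *
go(.4485,.053,.066,176.85)"
```

```text
t: 7.15
tool_pos: [0.4416, 0.0553, 0.0339]
tcp_rot: [0.002, 0.03, 1.0, -0.0]
ft_force: [2.2, -1.2, 2.2]
gripper_width: 0.0385
grasp_force: 63.9
q [ 0.13  0.31 -0.65  0.6  -0.    0.19] th 176.52 pos [0.4416 0.0553 0.0339] w 0.0385 F [ 2.2 -1.2  2.2] g 63.9
units now: [-0.24 -0.06 -1.07] turn [-0.    0.03 -0.04] t 7.15  final-axes shift [-0.23 -0.06 -1.07]
```

It has dropped past the stop with almost no force, so this is the notch. Push fully down.

```bash
python3 -m handwheel '[0,0,0.3,0,0,0,0, 0,0,0.3,0,0,0,0, 0,0,0.1,0,0,0,0, 0,0,0,0,0,0,0]';python3 -m handwheel '[0,0,0.1,0,0,0,0, 0,0,0.1,0,0,0,0, 0,0,0,0,0,0,0]'
python3 -c "
from h import *
go(.4485,.053,.066,176.85)"
```

```text
t: 7.65
tool_pos: [0.4419, 0.0555, 0.0139]
tcp_rot: [0.003, 0.03, 1.0, -0.0]
ft_force: [0.1, -1.7, 13.1]
gripper_width: 0.0388
grasp_force: 67.0
t: 8.02
tool_pos: [0.4422, 0.0565, 0.0125]
tcp_rot: [0.004, 0.03, 1.0, 0.001]
ft_force: [-13.8, -1.4, 65.6]
gripper_width: 0.0389
grasp_force: 73.2
q [ 0.13  0.34 -0.68  0.54  0.    0.19] th 176.55 pos [0.4422 0.0565 0.0125] w 0.0389 F [-13.8  -1.4  65.6] g 73.2
units now: [-0.23 -0.1  -1.78] turn [ 0.02  0.05 -0.04] t 8.03  final-axes shift [-0.22 -0.11 -1.78]
```

Fully down: hard stop with the force rising to 66 N. Ease off, release, rise and check.

```bash
python3 -m handwheel '[0,0,-0.2,0,0,0,0, 0,0,0,0,0,0,0.7, 0,0,0,0,0,0,0.7, 0,0,-0.5,0,0,0,0.7, 0,0,-1,0,0,0,0.7, 0,0,-1,0,0,0,0.7, 0,0,-1,0,0,0,0.7, 0,0,-1,0,0,0,0.7, 0,0,-1,0,0,0,0.7, 0,0,-1,0,0,0,0.7]'
python3 - <<'E'
from m import *
go(.53,-.1,.2,97.9)
f=cam("wrist"); g=cam("top"); pickle.dump((f,g),open("lock.pkl","wb")); save(f,"w2.png")
for c,s,m_,p in comps(masks(f)["red"],f,(0,560,0,420),60):
    h=np.nanmedian(p,0); print("red",c,h,ray(f,*c,.041))
P=cloud(g); Y=masks(g)["yel"]&(P[...,2]>.11); Y[170:]=0; Y[:,330:]=0; Y[:105]=0
n,l,st,ce=cv2.connectedComponentsWithStats(Y.astype(np.uint8))
for i in range(1,n):
    if st[i,4]>40:
        w=np.array([ray(g,u,v,.136)[:2] for v,u in np.argwhere(l==i)],np.float32); print(st[i],cv2.minAreaRect(w*1000))
E
```

```text
t: 9.28
tool_pos: [0.438, 0.0555, 0.2067]
tcp_rot: [-0.002, 0.03, 1.0, -0.0]
ft_force: [0.4, -0.5, -0.7]
gripper_width: 0.0601
grasp_force: 0.0
q [ 0.13  0.13 -0.37  1.07  0.    0.19] th 176.54 pos [0.438  0.0555 0.2067] w 0.0601 F [ 0.4 -0.5 -0.7] g 0.0
units now: [-3.38 -4.99  0.21] turn [-0.02 -0.02  9.83] t 9.28  final-axes shift [-5.56  2.33  0.22]
red [283.55366098 195.09528586] [0.44420891 0.05803671 0.04304442] [0.44558962 0.05792187 0.041     ]
[229 122  62   5 212] ((647.2647705078125, 46.429542541503906), (161.33360290527344, 9.525836944580078), 86.8010025024414)
[270 149  20   5  60] ((572.9454956054688, -4.363201141357422), (49.87969207763672, 10.686108589172363), 88.28858184814453)
```

View pics/w2.png

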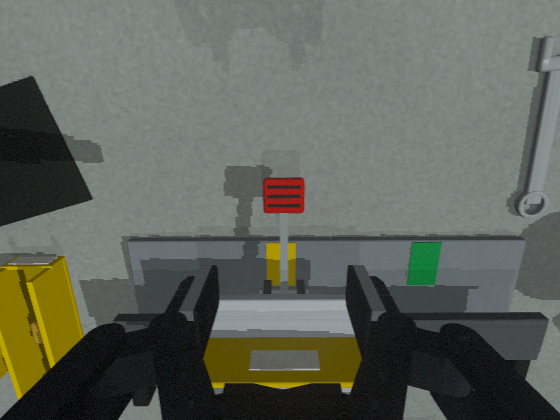

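Locked: the pedal at (283,195) is low, over the yellow band, with its top at z≈0.043. Now to the block.

```bash
python3 -m handwheel '[-0.41,-0.91,0,0,0,1,1, -0.53,-0.85,0,0,0,1,1, -0.65,-0.76,0,0,0,1,1, -0.75,-0.66,0,0,0,1,1, -0.83,-0.55,0,0,0,1,1, -0.9,-0.43,0,0,0,1,1, -0.95,-0.3,0,0,0,1,1, -0.99,-0.17,0,0,0,1,1, -1,-0.03,0,0,0,1,1, -0.98,0.11,0,0,0,0.83,1]' && python3 -m handwheel '[-0.97,0.23,0,0,0,0,1, -0.97,0.23,0,0,0,0,1, -0.97,0.23,0,0,0,0,1, -0.97,0.23,0,0,0,0,1, -0.4,0.1,0,0,0,0,1, 0,0,0,0,0,0,1]'
python3 - <<'E'
from m import *
go(.5886,-.349,.2,97.9)
f=cam("wrist"); pickle.dump(f,open("w3.pkl","wb")); save(f,"w3.png")
P=cloud(f); hsv=cv2.cvtColor(f["image"],cv2.COLOR_RGB2HSV)
m=(hsv[...,1]<60)&(hsv[...,2]>130)&(P[...,2]>.045)&(P[...,2]<.063)
m=cv2.morphologyEx(m.astype(np.uint8),cv2.MORPH_CLOSE,np.ones((9,9)))
for c,s,m_,p in comps(m>0,f,(0,560,0,420),200):
    w=np.array([ray(f,u,v,.054)[:2] for v,u in np.argwhere(m_)],np.float32); print(c,s,np.nanmedian(p,0),cv2.minAreaRect(w*1000))
E
```

```text
t: 10.62
tool_pos: [0.5452, -0.2245, 0.2046]
tcp_rot: [-0.002, 0.658, 0.753, -0.001]
ft_force: [1.0, 0.6, 0.4]
gripper_width: 0.0854
grasp_force: 0.0
t: 11.38
tool_pos: [0.5935, -0.3469, 0.2053]
tcp_rot: [-0.002, 0.657, 0.754, -0.0]
ft_force: [-0.2, 0.2, -0.0]
gripper_width: 0.0854
grasp_force: 0.0
q [-0.53  0.56  0.27  1.28  0.    0.9 ] th 97.86 pos [ 0.5935 -0.3469  0.2053] w 0.0854 F [-0.2  0.2 -0. ] g 0.0
units now: [-0.05 -0.17  0.18] turn [-0.02 -0.02 -0.  ] t 11.38  final-axes shift [-0.05 -0.17  0.18]
[276.04811443 193.45253576] [ 246  177   61   35 1538] [ 0.58766817 -0.34712464  0.0546577 ] ((587.7590942382812, -349.39508056640625), (54.706016540527344, 32.329708099365234), 7.9209747314453125)
[465.36099585 414.80912863] [453 407  28  13 241] [ 0.8420656  -0.58602916  0.05256402] ((843.1685180664062, -581.1768188476562), (32.32545852661133, 18.522071838378906), 8.065091133117676)
```

View pics/w3.png

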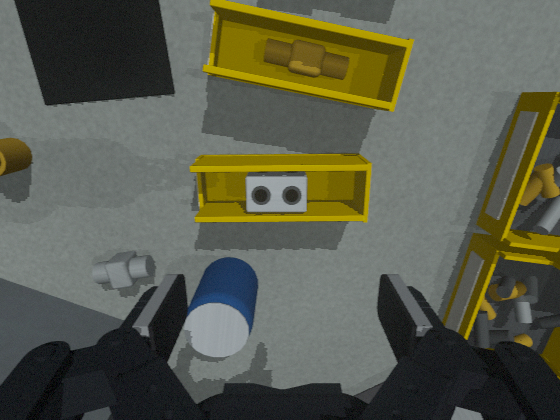

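Block with its two ports at (276,193) is confirmed in the middle bin, the nipple in the other at (306,58), and the can at (225,320) is clear of the gripper. Descend and grip the ends.

```bash
python3 -m handwheel '[-0.07,-0.18,0.8,0,0,0,1, 0,0,1,0,0,0,1, 0,0,1,0,0,0,1, 0,0,1,0,0,0,1, 0,0,1,0,0,0,1, 0,0,0.9,0,0,0,1, 0,0,0.5,0,0,0,1, 0,0,0,0,0,0,0.5, 0,0,0,0,0,0,0.5, 0,0,0,0,0,0,0.5]'
python3 -c "
from h import *
go(.588,-.3493,.018,97.9)"
```

```text
t: 12.68
tool_pos: [0.5898, -0.3502, 0.0227]
tcp_rot: [0.001, 0.657, 0.754, 0.0]
ft_force: [-0.5, 0.7, 2.6]
gripper_width: 0.0552
grasp_force: 66.2
q [-0.54  0.66 -0.03  0.87  0.    0.9 ] th 97.91 pos [ 0.5898 -0.3502  0.0227] w 0.0552 F [-0.5  0.7  2.6] g 66.2
units now: [ 0.04 -0.06  0.16] turn [0.01 0.01 0.  ] t 12.68  final-axes shift [ 0.04 -0.06  0.16]
```

```bash
python3 -m handwheel '[0,0,-0.5,0,0,0,0.5, 0,0,-1,0,0,0,0.5, 0,0,-1,0,0,0,0.5, 0,0,-1,0,0,0,0.5, 0.5,-0.6,-0.3,0,0,0,0.5, 0.82,-0.95,0,0,0,0,0.5, 0.82,-0.95,0,0,0,0,0.5, 0.82,-0.95,0,0,0,0,0.5, 0.82,-0.95,0,0,0,0,0.5, 0.82,-0.95,0,0,0,0,0.5]' && python3 -m handwheel '[0.35,-0.35,0,0,0,0.7,0.5, 0,0,0,0,0,0.66,0.5, 0,0,0,0,0,0,0.5]'
python3 -c "
from h import *
go(.4,-.227,.0217,86.9)"
```

```text
t: 13.92
tool_pos: [0.4103, -0.2347, 0.1365]
tcp_rot: [0.001, 0.657, 0.754, 0.0]
ft_force: [-0.5, -0.1, -2.9]
gripper_width: 0.0552
grasp_force: 65.5
t: 14.3
tool_pos: [0.3995, -0.2264, 0.1365]
tcp_rot: [0.001, 0.725, 0.689, 0.0]
ft_force: [0.4, -0.3, -3.6]
gripper_width: 0.0551
grasp_force: 65.5
q [-0.52  0.21 -0.47  0.89  0.    1.11] th 87.09 pos [ 0.3995 -0.2264  0.1365] w 0.0551 F [ 0.4 -0.3 -3.6] g 65.5
units now: [-0.02  0.01  3.83] turn [0.01 0.01 0.02] t 14.3  final-axes shift [-0.02  0.02  3.83]
```

```bash
python3 -m handwheel '[0,0,0.8,0,0,0,0.5, 0,0,0.9,0,0,0,0.5, 0,0,0.9,0,0,0,0.5, 0,0,0.7,0,0,0,0.5, 0,0,0.3,0,0,0,0.5, 0,0,0.1,0,0,0,0.5, 0,0,0.07,0,0,0,0.5, 0,0,0.04,0,0,0,0.5, 0,0,0,0,0,0,0.5]'
python3 -c "
from h import *
go(.4,-.227,.0217,86.9)"
```

```text
t: 15.42
tool_pos: [0.3998, -0.2266, 0.0216]
tcp_rot: [0.001, 0.725, 0.689, 0.0]
ft_force: [-0.3, -0.6, -0.9]
gripper_width: 0.0549
grasp_force: 65.4
q [-0.52  0.35 -0.63  0.58 -0.    1.11] th 87.04 pos [ 0.3998 -0.2266  0.0216] w 0.0549 F [-0.3 -0.6 -0.9] g 65.4
units now: [-0.01  0.01 -0.  ] turn [0.01 0.   0.02] t 15.43  final-axes shift [-0.01  0.01 -0.  ]
```

```bash
python3 -m handwheel '[0,0,0,0,0,0,0.9, 0,0,0,0,0,0,0.9, 0,0,0,0,0,0,0.9, 0,0,-0.4,0,0,0,0.9, 0,0,-1,0,0,0,0.9, 0,0,-1,0,0,-1,0.9, 0,0,-1,0,0,-1,0.8, 0,0,-1,0,0,-1,0.8, 0,0,-0.9,0,0,-1,0.8, 0,0,0,0,0,-1,0.8]' && python3 -m handwheel '[0,0,0,0,0,-1,0.8, 0,0,0,0,0,-1,0.8, 0,0,0,0,0,-1,0.8, 0,0,0,0,0,-1,0.8, 0,0,0,0,0,-1,0.8, 0,0,0,0,0,-1,0.8, 0,0,0,0,0,-0.23,0.8, 0,0,0,0,0,0,0.8]'
python3 - <<'E'
from m import *
go(.4,-.227,.0217,176.9)
f=cam("wrist"); pickle.dump(f,open("w4.pkl","wb")); save(f,"w4.png")
P=cloud(f); hsv=cv2.cvtColor(f["image"],cv2.COLOR_RGB2HSV)
m=(hsv[...,1]<60)&(hsv[...,2]>130)&(P[...,2]>.045)&(P[...,2]<.061)
m=cv2.morphologyEx(m.astype(np.uint8),cv2.MORPH_CLOSE,np.ones((9,9)))
for c,s,m_,p in comps(m>0,f,(0,560,0,420),200):
    w=np.array([ray(f,u,v,.053)[:2] for v,u in np.argwhere(m_)],np.float32); print(c,s,np.nanmedian(p,0),cv2.minAreaRect(w*1000))
E
```

```text
t: 16.68
tool_pos: [0.4008, -0.2271, 0.1832]
tcp_rot: [0.003, 0.444, 0.896, -0.0]
ft_force: [-0.2, -0.5, 0.5]
gripper_width: 0.0685
grasp_force: 0.0
t: 17.68
tool_pos: [0.3992, -0.2262, 0.1804]
tcp_rot: [0.0, 0.028, 1.0, -0.0]
ft_force: [-0.9, -0.7, -0.1]
gripper_width: 0.068
grasp_force: 0.0
q [-0.52  0.18 -0.39  1.01 -0.   -0.46] th 176.78 pos [ 0.3992 -0.2262  0.1804] w 0.068 F [-0.9 -0.7 -0.1] g 0.0
units now: [-0.03 -0.02  5.29] turn [-0.    0.   -0.01] t 17.68  final-axes shift [-0.03 -0.02  5.29]
[280.1920904  196.92146893] [ 260  167   40   62 1770] [ 0.39783305 -0.22597053  0.05374713] ((398.88616943359375, -226.4626007080078), (32.558570861816406, 53.94429016113281), 87.09452819824219)
```

View pics/w4.png

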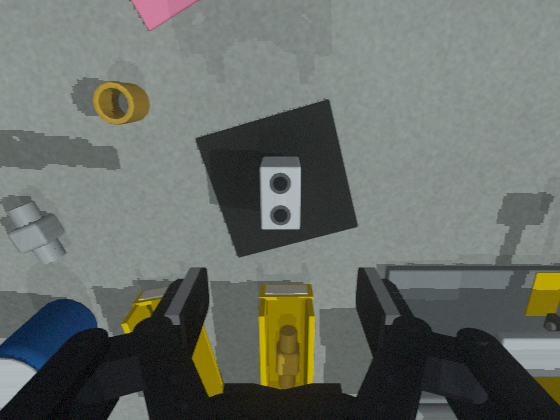

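Block stands upright on the mat at (280,197), centred under the tool. Regrip on its long sides.

```bash
python3 -m handwheel '[0,0,0.8,0,0,0,0.8, 0,0,1,0,0,0,0.8, 0,0,1,0,0,0,0.8, 0,0,1,0,0,0,0.8, 0,0,0.9,0,0,0,0.8, 0,0,0.45,0,0,0,0.8, 0,0,0,0,0,0,0.8, 0,0,0,0,0,0,0.2, 0,0,0,0,0,0,0.2, 0,0,0,0,0,0,0.2]'
python3 -c "
from h import *
go(.4,-.227,.0217,86.9)"
```

```text
t: 18.98
tool_pos: [0.4003, -0.2271, 0.0268]
tcp_rot: [0.001, 0.027, 1.0, -0.001]
ft_force: [-0.3, -0.3, 5.9]
gripper_width: 0.0334
grasp_force: 60.7
q [-0.52  0.34 -0.63  0.6  -0.   -0.46] th 176.86 pos [ 0.4003 -0.2271  0.0268] w 0.0334 F [-0.3 -0.3  5.9] g 60.7
units now: [0.01 0.   0.17] turn [ 0.    0.02 11.25] t 18.98  final-axes shift [ 0.   -0.01  0.17]
```

```bash
python3 -m handwheel '[0,0,-0.5,0,0,0,0.2, 0,0,-1,0,0,0,0.2, 0,0,-1,0,0,0,0.2, 0,0,-1,0,0,0,0.2, 0,0,-1,0,0,0,0.2, 0,0,-1,0,0,0,0.2, 0,0,-0.5,0,0,0,0.2]'
python3 - <<'E'
from m import *
go(.613,.0485,.2,176.85)
for nm in("top","side"):
    g=cam(nm); pickle.dump(g,open(nm+"1.pkl","wb")); P=cloud(g)
    Y=masks(g)["yel"]&(P[...,2]>.118)&(P[...,2]<.15)&(P[...,0]>.53)&(P[...,0]<.72)&(abs(P[...,1]-.05)<.12)
    n,l,st,ce=cv2.connectedComponentsWithStats(Y.astype(np.uint8))
    for i in range(1,n):
        if st[i,4]>40:
            w=np.array([ray(g,u,v,.136)[:2] for v,u in np.argwhere(l==i)],np.float32); print(nm,st[i],cv2.minAreaRect(w*1000),w.mean(0),"cloud",np.nanmedian(P[l==i],0),np.nanpercentile(P[l==i][:,1],[2,98]))
    if nm=="top": cv2.imwrite("pics/crop2.png",cv2.resize(g["image"][95:215,150:400,::-1],None,fx=3,fy=3,interpolation=cv2.INTER_CUBIC))
    else: cv2.imwrite("pics/crop3.png",cv2.resize(g["image"][140:290,100:300,::-1],None,fx=3.8,fy=3.8,interpolation=cv2.INTER_CUBIC))
E
```

```text
t: 19.85
tool_pos: [0.3995, -0.2263, 0.2071]
tcp_rot: [0.001, 0.027, 1.0, -0.0]
ft_force: [0.4, 0.5, -2.8]
gripper_width: 0.0331
grasp_force: 60.1
q [-0.52  0.16 -0.34  1.07  0.   -0.46] th 176.87 pos [ 0.3995 -0.2263  0.2071] w 0.0331 F [ 0.4  0.5 -2.8] g 60.1
units now: [-6.61  9.54  0.24] turn [-0.    0.01  0.  ] t 19.85  final-axes shift [-6.6   9.54  0.24]
top [229 122  62   4 165] ((648.0454711914062, 46.38669204711914), (161.34181213378906, 7.887945175170898), 86.67778015136719) [0.64854896 0.04641876] cloud [0.65025341 0.04802086 0.13044146] [-0.03173705  0.12507328]
top [228 148  62   5 133] ((578.4728393554688, 50.64576721191406), (160.3405303955078, 10.183951377868652), 86.46959686279297) [0.5777642  0.04866306] cloud [0.57923257 0.04684812 0.13334173] [-0.02681307  0.12704654]
side [163 152  43  39 278] ((641.1400146484375, 52.02678298950195), (171.50511169433594, 18.90808868408203), 86.71250915527344) [0.6420368  0.05645729] cloud [0.64737152 0.05155758 0.12911859] [-0.02844733  0.12837153]
side [184 162  42  42 236] ((570.3939208984375, 55.88402557373047), (176.3502655029297, 17.706310272216797), 87.2104263305664) [0.5716502  0.05721161] cloud [0.57592296 0.05600509 0.13121579] [-0.02937201  0.13145613]
```

View pics/crop2.png

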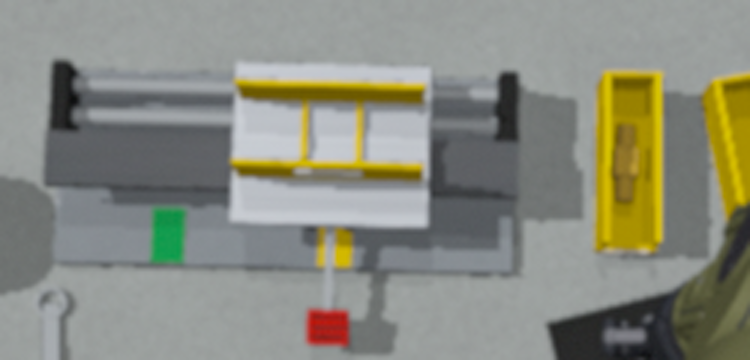

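The top view shows the bay between the walls at crop rows 90 and 168, with its kerbs at crop columns 306 and 361 and the lever over the yellow band. I'll check the kerb midpoint numerically.

```bash
python3 - <<'E'
from m import *
g=pickle.load(open("top1.pkl","rb")); Y=masks(g)["yel"]
hsv=cv2.cvtColor(g["image"],cv2.COLOR_RGB2HSV)[...,1]
for v in (134,137,140,143):
    s=hsv[v,245:282].astype(float); 
    a=s[2:16]; b=s[16:30]; a=np.clip(a-a.min()-30,0,None);b=np.clip(b-b.min()-30,0,None)
    ua=247+(a*np.arange(14)).sum()/a.sum(); ub=261+(b*np.arange(14)).sum()/b.sum()
    A=ray(g,ua,v,.086);B=ray(g,ub,v,.086); print(v,ua,ub,A[:2],B[:2],(A+B)[:2]/2)
go(.613,.047,.2,176.85)
E
```

```text
134 251.22073578595317 269.5125448028674 [0.63402176 0.07155378] [0.63251126 0.02143037] [0.63326651 0.04649208]
137 251.14074074074074 269.4982698961938 [0.62563503 0.07196318] [0.62412258 0.02169197] [0.6248788  0.04682757]
140 251.00983606557378 269.27213114754096 [0.61726326 0.07251142] [0.6157621  0.02253285] [0.61651268 0.04752214]
143 250.9391891891892 269.1222222222222 [0.60889729 0.0728941 ] [0.60740608 0.02316424] [0.60815168 0.04802917]
q [-0.52  0.16 -0.34  1.07  0.   -0.46] th 176.87 pos [ 0.4    -0.2266  0.2071] w 0.033 F [-0.5 -0.  -2.7] g 60.1
units now: [-6.59  9.5   0.24] turn [-0.01  0.02  0.  ] t 19.95  final-axes shift [-6.59  9.5   0.24]
```

```bash
python3 -m handwheel '[-0.66,0.95,0,0,0,0,0.2, -0.66,0.95,0,0,0,0,0.2, -0.66,0.95,0,0,0,0,0.2, -0.66,0.95,0,0,0,0,0.2, -0.66,0.95,0,0,0,0,0.2, -0.66,0.95,0,0,0,0,0.2, -0.66,0.95,0,0,0,0,0.2, -0.66,0.95,0,0,0,0,0.2, -0.66,0.95,0,0,0,0,0.2, -0.66,0.96,0,0,0,0,0.2]' && python3 -m handwheel '[0,0,0,0,0,0,0.2, 0,0,0,0,0,0,0.2]'
python3 - <<'E'
from m import *
go(.6138,.048,.1038,176.85)
f=cam("side");save(f,"s2.png"); cv2.imwrite("pics/s2c.png",cv2.resize(f["image"][100:280,90:300,::-1],None,fx=3.3,fy=3.3))
E
```

```text
t: 21.2
tool_pos: [0.6121, 0.0488, 0.2038]
tcp_rot: [-0.001, 0.027, 1.0, -0.0]
ft_force: [0.5, 0.0, -2.6]
gripper_width: 0.0328
grasp_force: 60.4
t: 21.45
tool_pos: [0.6113, 0.0476, 0.2042]
tcp_rot: [-0.001, 0.027, 1.0, -0.0]
ft_force: [0.2, -0.5, -2.7]
gripper_width: 0.0331
grasp_force: 60.4
q [ 0.08  0.43  0.04  1.19 -0.    0.13] th 176.88 pos [0.6113 0.0476 0.2042] w 0.0331 F [ 0.2 -0.5 -2.7] g 60.4
units now: [-0.09  0.02  3.34] turn [-0.01 -0.02  0.  ] t 21.45  final-axes shift [-0.08  0.02  3.35]
```

```bash
python3 -m handwheel '[-0.08,0.02,0,0,0,0,0.2, 0,0,0.7,0,0,0,0.2, 0,0,0.8,0,0,0,0.2, 0,0,0.5,0,0,0,0.2, 0,0,0,0,0,0,0.2]'
python3 -c "
from h import *
go(.6138,.048,.1038,176.85)"
```

```text
t: 22.12
tool_pos: [0.6137, 0.0479, 0.1443]
tcp_rot: [-0.001, 0.028, 1.0, -0.0]
ft_force: [-0.4, 0.8, -1.9]
gripper_width: 0.0332
grasp_force: 60.4
q [ 0.08  0.46 -0.06  1.05  0.    0.13] th 176.83 pos [0.6137 0.0479 0.1443] w 0.0332 F [-0.4  0.8 -1.9] g 60.4
units now: [-0.01  0.01  1.35] turn [-0.   -0.02 -0.  ] t 22.12  final-axes shift [-0.    0.    1.35]
```

View pics/s2c.png

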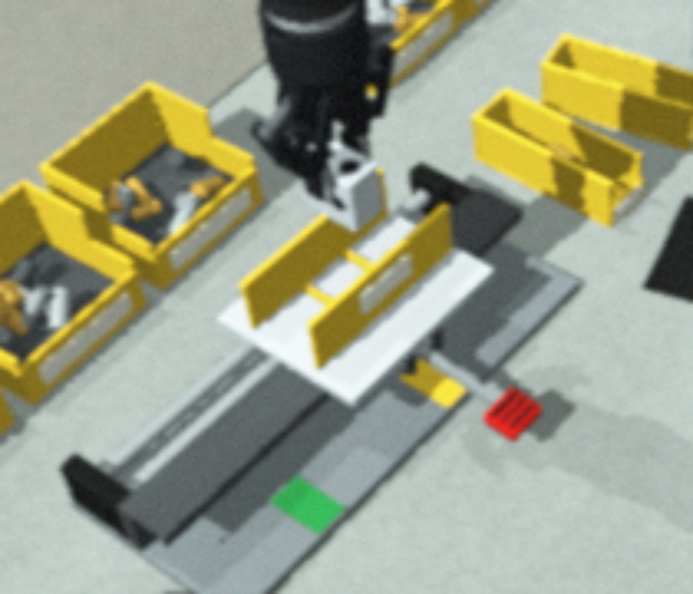

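Block (crop (350,195)) hangs over the bay; it is already between the walls without contact force. Lower on.

```bash
python3 -m handwheel '[0,0,0.5,0,0,0,0.2, 0,0,0.5,0,0,0,0.2, 0,0,0.15,0,0,0,0.2, 0,0,0.1,0,0,0,0.2, 0,0,0.06,0,0,0,0.2, 0,0,0.04,0,0,0,0.2, 0,0,0,0,0,0,0.2]'
python3 -c "
from h import *
go(.6138,.048,.1038,176.85)"
```

```text
t: 23.0
tool_pos: [0.615, 0.0483, 0.1052]
tcp_rot: [0.0, 0.027, 1.0, 0.0]
ft_force: [-0.2, -1.5, -2.2]
gripper_width: 0.0327
grasp_force: 60.4
q [ 0.08  0.49 -0.12  0.96 -0.    0.13] th 176.87 pos [0.615  0.0483 0.1052] w 0.0327 F [-0.2 -1.5 -2.2] g 60.4
units now: [ 0.04 -0.01  0.05] turn [0. 0. 0.] t 23.0  final-axes shift [ 0.04 -0.01  0.05]
```

```bash
python3 -m handwheel '[0.03,0,0.05,0,0,0,0.2, 0,0,0.04,0,0,0,0.2, 0,0,0,0,0,0,0.2]'
python3 -c "
from h import *
go(.6138,.048,.1038,176.85)"
```

```text
t: 23.38
tool_pos: [0.6143, 0.0484, 0.1038]
tcp_rot: [0.001, 0.027, 1.0, 0.0]
ft_force: [-1.3, -1.0, 4.9]
gripper_width: 0.033
grasp_force: 61.5
q [ 0.08  0.49 -0.13  0.95 -0.    0.13] th 176.87 pos [0.6143 0.0484 0.1038] w 0.033 F [-1.3 -1.   4.9] g 61.5
units now: [ 0.02 -0.01 -0.  ] turn [0.   0.01 0.  ] t 23.38  final-axes shift [ 0.02 -0.01 -0.  ]
```

Seated (Fz +5 N). Release, lift off, move towards the pedal and check from above.

```bash
python3 -m handwheel '[0,0,0,0,0,0,0.6, 0,0,0,0,0,0,0.6, 0,0,0,0,0,0,0.6, 0,0,-0.4,0,0,0,0.6, 0,0,-1,0,0,0,0.7, 0,0,-1,0,0,0,0.7, 0,0,-1,0,0,0,0.7, 0.9,0,0,0,0,0,0.7, 0.9,0,0,0,0,0,0.7, 0.9,0,0,0,0,0,0.7]' && python3 -m handwheel '[0.9,0,0,0,0,0,0.7, 0.9,0,0,0,0,0,0.7, 1,0,0,0,0,0,0.7, 0,0,0,0,0,0,0.7]'
cat > chk.py <<'E'
from m import *
g=cam("top"); P=cloud(g)
hsv=cv2.cvtColor(g["image"],cv2.COLOR_RGB2HSV)
Y=masks(g)["yel"]&(P[...,2]>.118)&(P[...,2]<.15)&(P[...,0]>.53)&(P[...,0]<.72)&(P[...,1]>-.08)&(P[...,1]<.32)
cs=[]
n,l,st,ce=cv2.connectedComponentsWithStats(Y.astype(np.uint8))
for i in range(1,n):
    if st[i,4]>40:
        w=np.array([ray(g,u,v,.136)[:2] for v,u in np.argwhere(l==i)],np.float32); r=cv2.minAreaRect(w*1000); cs.append(r[0]); print("wall",r)
print("bay",np.mean(cs,0))
m=(hsv[...,1]<60)&(P[...,2]>.115)&(P[...,2]<.148)&(P[...,0]>.56)&(P[...,0]<.67)&(P[...,1]>-.02)&(P[...,1]<.26)
m=cv2.morphologyEx(m.astype(np.uint8),cv2.MORPH_CLOSE,np.ones((5,5)))
for c,s,m_,p in comps(m>0,g,(0,560,0,420),40):
    w=np.array([ray(g,u,v,.13)[:2] for v,u in np.argwhere(m_)],np.float32); print("block",s,np.nanmedian(p,0),cv2.minAreaRect(w*1000),w.mean(0))
f=cam("wrist")
for c,s,m_,p in comps(masks(f)["red"],f,(0,560,0,420),60): print("pedal",np.nanmedian(p,0))
cv2.imwrite("pics/chk%d.png"%int(state()["t"]),cv2.resize(g["image"][95:215,150:350,::-1],None,fx=3.8,fy=3.8,interpolation=cv2.INTER_CUBIC))
E
python3 chk.py; ls pics; python3 -c "
from h import *
go(.4425,.0565,.0139,176.85)"
```

```text
t: 24.62
tool_pos: [0.5326, 0.0528, 0.2053]
tcp_rot: [0.001, 0.027, 1.0, 0.0]
ft_force: [0.0, -0.8, -0.2]
gripper_width: 0.0597
grasp_force: 0.0
t: 25.12
tool_pos: [0.4473, 0.0574, 0.2051]
tcp_rot: [-0.0, 0.027, 1.0, -0.0]
ft_force: [0.4, 0.7, -0.3]
gripper_width: 0.0595
grasp_force: 0.0
wall ((648.757080078125, 46.344852447509766), (161.34716796875, 7.643449783325195), 86.59064483642578)
wall ((574.2410278320312, -5.71552848815918), (47.25359344482422, 8.015069961547852), 88.28811645507812)
bay [611.49905396  20.31466198]
pedal [0.44403162 0.05813188 0.04310949]
chk25.png
crop1.png
crop2.png
crop3.png
s2.png
s2c.png
side0.png
top0.png
w1.png
w2.png
w3.png
w4.png
q [ 0.13  0.15 -0.35  1.07 -0.    0.18] th 176.88 pos [0.4502 0.0575 0.2052] w 0.0597 F [ 0.3 -0.   0.2] g 0.0
units now: [ 0.27 -0.05  6.38] turn [0.   0.02 0.  ] t 25.23  final-axes shift [ 0.25 -0.05  6.38]
```

```bash
python3 - <<'E'
from m import *
g=cam("side"); save(g,"s3.png"); P=cloud(g); hsv=cv2.cvtColor(g["image"],cv2.COLOR_RGB2HSV)
B=(P[...,0]>.56)&(P[...,0]<.67)&(abs(P[...,1]-.048)<.05)&(P[...,2]>.119)&(P[...,2]<.15)
m=B&(hsv[...,1]<70)
for c,s,m_,p in comps(cv2.morphologyEx(m.astype(np.uint8),cv2.MORPH_CLOSE,np.ones((5,5)))>0,g,(0,560,0,420),20):
    w=np.array([ray(g,u,v,.13)[:2] for v,u in np.argwhere(m_)],np.float32); print(s,np.nanmedian(p,0),np.nanpercentile(p[:,2],[5,50,95]),cv2.minAreaRect(w*1000))
x,y,w,h=s[:4]
cv2.imwrite("pics/s3c.png",cv2.resize(g["image"][130:260,120:300,::-1],None,fx=4,fy=4,interpolation=cv2.INTER_CUBIC))
E
```

```text
[183 168  31  23 313] [0.60167296 0.05258508 0.12924565] [0.12057908 0.12924565 0.13466044] ((603.9024658203125, 57.95712661743164), (77.3144760131836, 55.106380462646484), 0.291598379611969)
```

View pics/s3c.png

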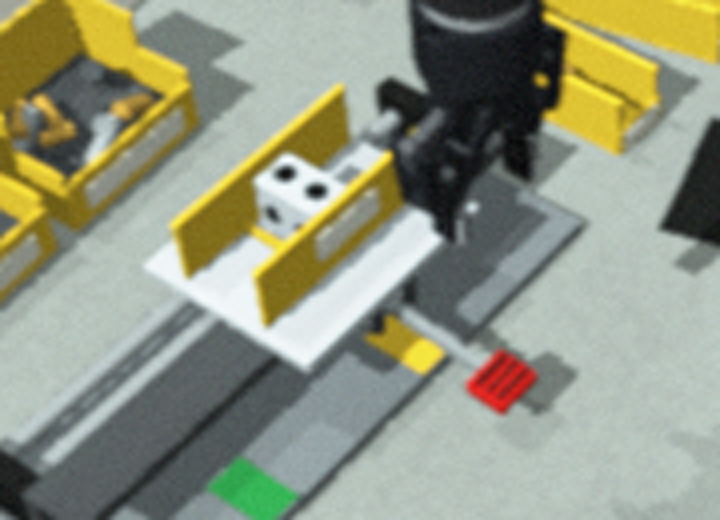

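The block stands upright in the bay between walls and kerbs (crop (300,190)), the lever still down (500,380). Now pinch the pedal and lift it.

```bash
python3 -m handwheel '[0.23,-0.03,0.8,0,0,0,0.7, 0,0,1,0,0,0,0.7, 0,0,1,0,0,0,0.7, 0,0,1,0,0,0,0.7, 0,0,1,0,0,0,0.7, 0,0,1,0,0,0,0.7, 0,0,0.4,0,0,0,0.7, 0,0,0,0,0,0,0, 0,0,0,0,0,0,0, 0,0,0,0,0,0,0]'
python3 -m handwheel '[0,0,-0.3,0,0,0,0, 0,0,-0.3,0,0,0,0, 0,0,-0.3,0,0,0,0, -0.05,0,-0.3,0,0,0,0, -0.08,0,-0.3,0,0,0,0, -0.1,0,-0.3,0,0,0,0, -0.05,0,-0.1,0,0,0,0, 0,0,0,0,0,0,0]'
python3 -c "
from h import *
go(.4525,.0565,.0725,176.85)"
```

```text
t: 26.52
tool_pos: [0.4426, 0.0565, 0.0187]
tcp_rot: [0.0, 0.027, 1.0, -0.0]
ft_force: [0.3, -3.1, -4.8]
gripper_width: 0.0388
grasp_force: 61.2
t: 27.52
tool_pos: [0.4527, 0.0568, 0.0766]
tcp_rot: [0.002, 0.027, 1.0, 0.0]
ft_force: [5.5, -1.7, -6.3]
gripper_width: 0.0386
grasp_force: 62.6
q [ 0.12  0.27 -0.57  0.73  0.    0.18] th 176.89 pos [0.4527 0.0568 0.0766] w 0.0386 F [ 5.5 -1.7 -6.3] g 62.6
units now: [ 0.01 -0.01  0.14] turn [0.01 0.03 0.  ] t 27.52  final-axes shift [ 0.   -0.01  0.14]
```

```bash
python3 -m handwheel '[-0.05,0,-0.1,0,0,0,0, 0,0,-0.08,0,0,0,0, 0,0,0,0,0,0,0]'
python3 -c "
from h import *
go(.4525,.0565,.0725,176.85)"
```

```text
t: 27.9
tool_pos: [0.455, 0.0567, 0.0816]
tcp_rot: [0.003, 0.027, 1.0, 0.0]
ft_force: [7.7, -0.9, -12.7]
gripper_width: 0.0387
grasp_force: 62.5
q [ 0.12  0.27 -0.56  0.74 -0.    0.18] th 176.88 pos [0.455  0.0567 0.0816] w 0.0387 F [  7.7  -0.9 -12.7] g 62.5
units now: [ 0.08 -0.01  0.3 ] turn [0.01 0.04 0.  ] t 27.9  final-axes shift [ 0.08 -0.01  0.3 ]
```

```bash
python3 -m handwheel '[0,0,-0.08,0,0,0,0, 0,0,-0.06,0,0,0,0, 0,0,0,0,0,0,0]'
python3 -c "
from h import *
go(.4525,.0565,.0725,176.85)"
```

```text
t: 28.28
tool_pos: [0.4552, 0.0566, 0.0827]
tcp_rot: [0.002, 0.027, 1.0, 0.0]
ft_force: [17.4, -0.5, -41.5]
gripper_width: 0.0387
grasp_force: 67.3
q [ 0.12  0.27 -0.55  0.75 -0.    0.18] th 176.87 pos [0.4552 0.0566 0.0827] w 0.0387 F [ 17.4  -0.5 -41.5] g 67.3
units now: [ 0.09 -0.01  0.34] turn [0.   0.03 0.  ] t 28.27  final-axes shift [ 0.09 -0.01  0.34]
```

Lever at its upper stop (41 N). Roll home gently.

```bash
python3 -m handwheel '[0,0.1,0.1,0,0,0,0, 0,0.2,0,0,0,0,0, 0,0.3,0,0,0,0,0, 0,0.4,0,0,0,0,0, 0,0.4,0,0,0,0,0, 0,0.4,0,0,0,0,0, 0,0.4,0,0,0,0,0, 0,0.4,0,0,0,0,0, 0,0.4,0,0,0,0,0, 0,0.4,0,0,0,0,0]' && python3 -m handwheel '[0,0.4,0,0,0,0,0, 0,0.35,0,0,0,0,0, 0,0.25,0,0,0,0,0, 0,0.2,0,0,0,0,0, 0,0.1,0,0,0,0,0, 0,0.1,0,0,0,0,0, 0,0.1,0,0,0,0,0, 0,0,0,0,0,0,0]'
python3 -c "
from h import *
go(.464,.2116,.08,176.85)"
```

```text
t: 29.52
tool_pos: [0.4608, 0.1583, 0.0822]
tcp_rot: [0.003, 0.028, 1.0, -0.0]
ft_force: [10.8, -2.6, -16.6]
gripper_width: 0.0385
grasp_force: 70.2
t: 30.52
tool_pos: [0.4634, 0.2035, 0.0822]
tcp_rot: [0.003, 0.027, 1.0, 0.0]
ft_force: [10.9, -0.2, -17.2]
gripper_width: 0.0383
grasp_force: 70.3
q [ 0.42  0.34 -0.45  0.78 -0.    0.47] th 176.85 pos [0.4634 0.2035 0.0822] w 0.0383 F [ 10.9  -0.2 -17.2] g 70.3
units now: [-0.01  0.27  0.07] turn [0.   0.04 0.  ] t 30.52  final-axes shift [-0.01  0.27  0.07]
```

```bash
python3 -m handwheel '[0,0.1,0,0,0,0,0, 0,0.1,0,0,0,0,0, 0,0.1,0,0,0,0,0, 0,0.07,0,0,0,0,0, 0,0,0,0,0,0,0]'
python3 -c "
from h import *
go(.464,.2116,.08,176.85)"
```

```text
t: 31.15
tool_pos: [0.4638, 0.2124, 0.0822]
tcp_rot: [0.003, 0.028, 1.0, -0.002]
ft_force: [10.2, -7.4, -14.7]
gripper_width: 0.0387
grasp_force: 70.6
q [ 0.43  0.35 -0.44  0.79 -0.01  0.49] th 176.8 pos [0.4638 0.2124 0.0822] w 0.0387 F [ 10.2  -7.4 -14.7] g 70.6
units now: [-0.01 -0.03  0.07] turn [-0.03  0.04 -0.01] t 31.15  final-axes shift [-0.01 -0.03  0.07]
```

```bash
python3 -m handwheel '[0,0.08,0,0,0,0,0, 0,0.07,0,0,0,0,0, 0,0,0,0,0,0,0]'
python3 -c "
from h import *
go(.464,.2116,.08,176.85)"
```

```text
t: 31.52
tool_pos: [0.4638, 0.2127, 0.0821]
tcp_rot: [0.003, 0.029, 1.0, -0.006]
ft_force: [11.4, -20.1, -10.5]
gripper_width: 0.0386
grasp_force: 70.8
q [ 0.44  0.35 -0.43  0.79 -0.01  0.5 ] th 176.69 pos [0.4638 0.2127 0.0821] w 0.0386 F [ 11.4 -20.1 -10.5] g 70.8
units now: [-0.01 -0.04  0.07] turn [-0.09  0.05 -0.02] t 31.52  final-axes shift [-0.01 -0.04  0.07]
```

Against the stop. Relax, release, rise and back away, then measure.

```bash
python3 -m handwheel '[0,-0.12,0,0,0,0,0, 0,0,0,0,0,0,0.7, 0,0,0,0,0,0,0.7, 0,0,0,0,0,0,0.7, 0,0,-0.5,0,0,0,0.7, 0,0,-1,0,0,0,0.7, 0,0,-1,0,0,0,0.7, 0,-1,-1,0,0,0,0.7, 0.3,-1,-0.5,0,0,0,0.7, 0.3,-1,0,0,0,0,0.7]' && python3 -m handwheel '[0.3,-1,0,0,0,0,0.7, 0.3,-1,0,0,0,0,0.7, 0.3,-1,0,0,0,0,0.7, 0.3,-1,0,0,0,0,0.7, 0.3,-1,0,0,0,0,0.7, 0,-1,0,0,0,0,0.7, 0,0,0,0,0,0,0.7]'
python3 chk.py; python3 - <<'E'
from m import *
for n in("top","side"):
  f=cam(n)
  for c,s,m_,p in comps(masks(f)["red"],f,(100,330,180,330),40): print(n,c,np.nanmedian(p,0),"n",len(p), "centroid@.1",ray(f,*c,.098))
  M=masks(f)
  for c,s,m_,p in comps(M["grn"],f,(100,330,165,270),40): print(n,"green",c,np.nanmedian(p,0))
E
```

```text
t: 32.78
tool_pos: [0.4386, 0.1262, 0.2038]
tcp_rot: [0.002, 0.027, 1.0, 0.001]
ft_force: [0.2, 0.0, 0.7]
gripper_width: 0.0598
grasp_force: 0.0
t: 33.65
tool_pos: [0.3831, -0.0519, 0.2024]
tcp_rot: [0.0, 0.029, 1.0, 0.0]
ft_force: [0.2, 0.2, -0.3]
gripper_width: 0.0594
grasp_force: 0.0
wall ((657.2982788085938, 203.66290283203125), (164.82835388183594, 9.63037109375), 85.91851043701172)
wall ((586.9078979492188, 207.060546875), (163.6392059326172, 7.898097991943359), 86.90240478515625)
bay [622.10308838 205.36172485]
block [179 120  49  32 416] [0.62004336 0.20415324 0.13118188] ((629.8211059570312, 197.745361328125), (59.096248626708984, 132.97569274902344), 50.444942474365234) [0.6211577  0.20386346]
top [199.64566929 196.53543307] [0.46269813 0.21168286 0.10255446] n 127 centroid@.1 [0.46371422 0.21309017 0.098     ]
top green [119.92626728 174.56221198] [0.54167061 0.44912807 0.01070616]
top green [207.65625 175.78125] [0.53390226 0.20270337 0.01448305]
side [202.08396947 249.22900763] [0.45894364 0.21707791 0.10134256] n 131 centroid@.1 [0.46122262 0.21506295 0.098     ]
side green [182.78807947 252.94701987] [0.54117861 0.20943275 0.01321484]
```

```bash
python3 -c "
from cell import job_done
print(job_done())"
```

```text
the job is handed in; nothing more can be done
None
```

I handed the job in at about 34 s. By my measurements the carriage is home against its stop, the lever is fully up, and the block stands upright in the bay within about 2 mm of its centre. `job_done()` gave no verdict.

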